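# Start the stage clamp bolt in its boss

### The job

Lift the black-headed clamp bolt up and off its hook, set it upright in the threaded boss on the black stage plate, and turn it backward (anticlockwise from above) until the thread drops in. Then turn it forward one full turn, taking a new grip where needed, and finish still holding the bolt by its head, started and upright. Leave everything else on the bench as it is.

Things in the scene. Friction and masses are not known exactly. Their poses are not given: they have to be found in the camera images.
- bolt: Clamp bolt, 0.15 to 0.3 kg, 76 mm long, hanging upright by its head in the hook's fork, at any angle about its axis. Origin at the centre of its lower tip, z up towards the head. Round black knurled head 46 mm across, from 50 to 76 mm above the tip, with a white radial line on top (along x). Steel shank 21 mm across; the foot tapers to 15 mm.
- bolt_head (a point): Centre of the bolt's head, on its axis, 63 mm above the tip. The round head can be gripped from above at any yaw.
- bolt_pins (a point): On the bolt's axis, 10 mm above the tip: height of the lowest bit of its right-handed three-start thread, three steel pins 2.4 mm thick, 120 degrees apart, reaching 14 mm from the axis. The brass thread above them follows the same helix.
- hook: Hook stand, fixed: a steel fork, two level arms 32 mm apart, top 85 mm above the bench, open to the stand's -x with tips turned up 8 mm. Origin on the bench under the bolt's axis. The head rests on the arms; the bolt's tip hangs 35 mm above the bench. Its post is 55 mm to the stand's +x and ends below the arms' top. Lifted 60 mm straight up, the bolt clears the fork.
- stage: Black stage plate, 150 x 120 x 8 mm, fixed on the bench, with the threaded boss on it: an upright aluminium tube, 44 mm outer and 30 mm inner diameter. Origin on the bench below the boss's axis.
- boss_mouth (a point): Centre of the boss's open upper end, 54 mm above the bench. Set in, the bolt rests on the thread ends with its tip 12 to 18 mm below here, by its angle. Turned back (anticlockwise from above) it climbs 2.9 mm a radian; within a third of a turn, when the tip is 12 mm below here, it drops 6 mm. If gripped it must be let down or pushed down to follow.
- boss_thread (a point): On the boss's axis, 3 mm below the mouth: height of the upper ends of the inside thread (right-handed, three starts 6 mm apart, lead 18 mm a turn, 23 mm clear inside for the shank, 1.6 mm vertical play). After the drop a forward turn (clockwise) takes the tip from 18 to 36 mm below the mouth. It stays put if let go for a new grip; the head never reaches the boss.
- eyepiece: Bystander: black microscope eyepiece standing upright, 34 mm across, 48 mm high. Origin at the centre of its underside.
- petri: Bystander: whitish translucent flat Petri dish, 92 mm across, 14 mm high. Origin at the centre of its underside.
- lens_cleaner: Bystander: white bottle with a blue cap, 48 mm across, 110 mm high. Origin at the centre of its underside.
- slide_box: Bystander: blue slide box, 80 x 100 x 30 mm. Origin at the centre of its underside.
- lens_brush: Bystander: a flat brush with a wooden handle, lying on the bench.
- beaker: Bystander: open glass beaker, 66 mm across, 80 mm high. Origin at the centre of its underside.
- sample_jar: Bystander: amber glass jar with a white lid, 56 mm across, 65 mm high. Origin at the centre of its underside.
Not all that is in view belongs to the job. What is shaped like the bolt but pink is not meant. Leave any green look-alike of the hook alone.

How it is judged:
By the outcome, as a careful person would: the job done as asked, in the order asked, and still so for the second after the job is handed in, while the arm keeps its last pose, push and grip.
It also fails if it takes over 72 s, if anything falls off the work surface, if the arm or the gripper's body presses on something with over 40 N, if the wrist force passes 120 N, or if a joint passes its speed limit or range.

### The arm

A 6-joint arm with a two-finger parallel gripper is mounted at the origin on the work surface. World frame = base frame: x ahead of the robot, y to its left, z up, the work surface at z = 0. Lengths are in m, angles in rad, forces in N, time in s.
With the tool pointing down it reaches from about 0.3 to 0.875 m from the base axis. Payload 4.2 kg.
Tool frame: the origin (TCP) lies midway between the tips of the shut fingers; the grasp point (between the pads) lies r.grasp_offset behind it (r.grasp_offset is the distance from the TCP to the grasp point, in m); z points along the fingers, y is the line along which they close (so a half turn about z gives the same grasp; the last joint's range is limited). The gripper opens to 85 mm and grips with 20 to 120 N. Pads are 22 mm wide; open, the fingers measure 114 mm over their backs; the gripper's body (76 mm by 85 mm) begins 54 mm behind the grasp point. The pads swing forward as they close: fully open they stand 13 mm farther back than shut.
Start: joints at [-1.207, 0.32, 1.565, -0, 1.257, -0.02], TCP at [0.215, -0.533, 0.231] pointing down, gripper open.
Joint ranges: [-3.11, 3.11], [-0.84, 2.01], [0.21, 2.61], [-1.34, 4.49], [0.05, 2.63], [-2.56, 2.56]. Speed limits (rad/s): [2.57, 2.57, 3.14, 3.14, 3.14, 3.14].

### API

Orientations are given as a unit quaternion [w, x, y, z].
In Python, from cell import r, imaging gives the robot as it stands. The module is installed in compiled form; this text tells all that it offers.
- The arm moves only by the tool drive_tool, never from a script. Its argument "steps" is text: rows parted by semicolons, each of 7 numbers parted by spaces: the finger opening in m, from 0 to 0.0854, then the shift along the world's x, y, z in m, then the turn, a rotation vector about the world's x, y, z in degrees. In form: grip tx ty tz wx wy wz; .... A call has 1 to 8 rows; each row is the pose to reach, as a shift and turn from the pose commanded when the call began; what a row does not reach only later rows make up. A row lasts 1/8 s, in which the tool goes at most 62.5 mm and 10.7 degrees, less where a joint would pass 70% of its speed; a pose out of reach is approached as far as the arm can. A call with a gripper value outside its range is refused whole. The fingers move at their own pace and stop on an object; the grip force is fixed at half the most. Time passes only in rows, so rows that repeat a pose let the fingers close. It gives the time, the measured TCP pose, the force, the opening and the grip force at its end, in the units of the state.
- r.sense(): the state, without advancing time (a new reading comes with each control period).
- imaging.snapshot(name): name is "side" or "top" or "wrist"; returns a dict with "color" (384x512x3 uint8, red, green, blue), "mtx" (3x3 intrinsics, pixels), "k1" (the pictures are not rectified: a ray, as slopes to the right and down, at radius r is drawn at 1 + k1 r^2 times it, then the intrinsics apply), "T" (4x4, takes a point from camera to world coordinates). Camera axes: x right, y down, z forward; pixel columns grow to the right and rows downward; lengths in m; the calibration is good to about 2 mm. A picture is of the moment at which its call begins. There is no depth.
- r.sign_off(): hands the job in; it is judged then, once.
Trained networks look in the newest picture that a camera, given by its name, has taken for a name from the list of things; names that differ only in an ending like _2 or _b are one class to them, and where a whole thing is asked for, a point or a joint stands for the part that bears it (a point fixed in the world has none). Each returns a list of dicts, best first, with "p" (0 to 1); they miss things now and then, are a little off and sometimes report something else, mostly with a low value. They report only what shows in the picture. A call takes as long as a camera call. They do not tell look-alikes from the thing itself.
- imaging.boxes_of(thing, camera): "bbox" ([left, top, right, bottom] in pixels, round what is visible of it).
- imaging.spot_point(thing, camera): "at" ([column, row] in pixels: a listed point, or the origin of a listed thing).
The state is a dict: "time_s": time; "qpos": joint angles; "qd": joint speeds; "joint_efforts": joint torques, N m; "position": TCP position; "tool_rot": TCP orientation; "force": force on the tool from outside, world axes, zero at the start; "wrist_torque": the same for the moment, N m; "finger_gap": finger opening in m; "grasp_force": force on a finger pad.
Only numpy, scipy, OpenCV 4.12 (cv2) and the standard library are available. Lean on these libraries where they do the work, as an engineer would, in place of code of your own. Each camera call takes 0.05 s, during which the arm holds its last target. There are 200 camera calls.

## Working session

There is one attempt and no reset: what is moved stays moved. The work goes in short steps, Python scripts to look and compute and a tool call to move; the robot and the scene stay as the last step left them, time stands still between calls to the robot, and variables do not carry over. Pictures are saved under pics/ and viewed, at most 12 in all, crops included, and the job is handed in when it is done.

Besides the shell and the picture viewer there is one more tool, called after "Emit:" as name(argument=value, ...), one argument or row to a line, values as JSON. drive_tool: Moves the arm, as the interface text tells. Its arguments: {"type":"object","properties":{"steps":{"type":"string"}},"required":["steps"]}

```bash
mkdir -p pics; cat > h.py <<'E'
import numpy as np, cv2
from cell import r, imaging
def snap(c,fn=None):
    s=imaging.snapshot(c)
    if fn: cv2.imwrite('pics/'+fn,cv2.cvtColor(s['color'],cv2.COLOR_RGB2BGR))
    return s
def ray(s,px):
    K=np.array(s['mtx'],float);T=np.array(s['T'])
    d=cv2.undistortPoints(np.array([[px]],float),K,np.array([s['k1'],0,0,0.]))[0,0]
    return T[:3,3],T[:3,:3]@np.array([d[0],d[1],1])
def atz(s,px,z):
    o,d=ray(s,px);return o+d*(z-o[2])/d[2]
def proj(s,p):
    T=np.array(s['T']);c=T[:3,:3].T@(np.array(p)-T[:3,3])
    q=cv2.projectPoints(c.reshape(1,3),np.zeros(3),np.zeros(3),np.array(s['mtx'],float),np.array([s['k1'],0,0,0.]))[0]
    return q.ravel()
E
python3 - <<'E'
from h import *
S={}
for c in('top','side'):
    s=S[c]=snap(c,c+'0.png'); print(c,'cam',np.round(np.array(s['T'])[:3,3],3))
    for n,z in(('bolt_head',.098),('hook',0),('boss_mouth',.054),('bolt',.035)):
        for d in imaging.spot_point(n,c)[:4]:
            print(n,np.round(d['at'],1),round(d['p'],2),np.round(atz(s,d['at'],z),3))
a=cv2.imread('pics/top0.png');b=cv2.imread('pics/side0.png')
cv2.imwrite('pics/both0.png',cv2.resize(np.vstack([a,b]),(800,1200))[:1200])
print(r.sense()['position'],r.sense()['tool_rot'],r.grasp_offset)
E
```

```text
top cam [ 3.92e-01 -1.00e-03  1.68e+00]
bolt_head [203.8 180. ] 0.7 [0.575 0.185 0.098]
bolt_head [202.5 214.5] 0.55 [0.458 0.19  0.098]
bolt_head [180.5 194.2] 0.42 [0.528 0.264 0.098]
hook [202.2 253. ] 0.75 [0.326 0.203 0.   ]
hook [209.6 185.2] 0.57 [0.567 0.175 0.   ]
boss_mouth [141.6 199.3] 0.71 [0.516 0.408 0.054]
boss_mouth [312.9 183.1] 0.56 [ 0.564 -0.189  0.054]
bolt [179.7 195.2] 0.71 [0.53  0.277 0.035]
bolt [203.2 185. ] 0.6 [0.565 0.194 0.035]
bolt [207.4 208.4] 0.52 [0.482 0.18  0.035]
side cam [0.43  0.655 0.859]
bolt_head [257.9 268.5] 0.88 [0.484 0.217 0.098]
bolt_head [224.7 296.2] 0.75 [0.539 0.293 0.098]
bolt_head [222.8 250.5] 0.7 [0.567 0.188 0.098]
bolt_head [224.9 261.9] 0.52 [0.556 0.215 0.098]
hook [223.3 270.7] 0.73 [0.571 0.183 0.   ]
hook [323.9 294.4] 0.57 [0.329 0.199 0.   ]
boss_mouth [253.3 149.5] 0.58 [ 0.567 -0.19   0.054]
bolt [227.9 308.5] 0.71 [0.535 0.29  0.035]
bolt [221.6 264. ] 0.69 [0.573 0.186 0.035]
bolt [223.6 266.2] 0.65 [0.567 0.19  0.035]
bolt [154.1 324.1] 0.64 [0.679 0.355 0.035]
[ 0.21529873 -0.53315012  0.23130392] [-5.48838972e-06  9.81642310e-01  1.90731160e-01 -2.17777059e-07] 0.0187
```

View pics/top0.png

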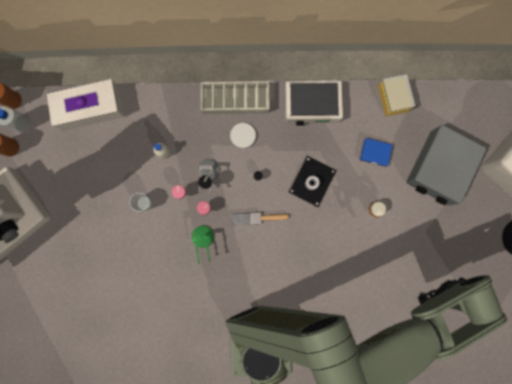

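View pics/side0.png

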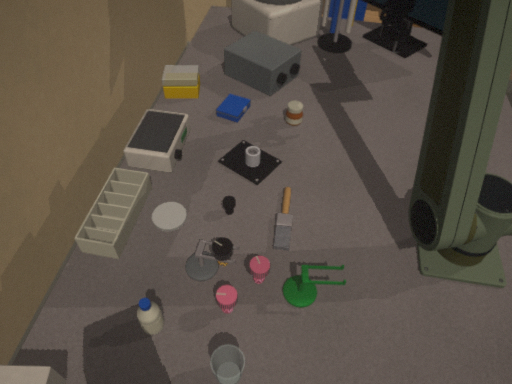

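Top and side views: candidates are the black head at top (205,181) / side (222,250), pink look-alikes at top (178,192) and (203,208), the round black eyepiece at top (258,176) / side (229,204), and the green hook at top (203,237). I choose the black head on the grey hook at top (205,181). The boss is at top (313,183). Next is a close crop.

```bash
python3 - <<'E'
from h import *
a=cv2.imread('pics/top0.png')[150:230,160:240];b=cv2.imread('pics/side0.png')[215:295,180:260]
cv2.imwrite('pics/crop.png',np.hstack([cv2.resize(x,(400,400),interpolation=cv2.INTER_CUBIC) for x in(a,b)]))
E
```

```text
(no output)
```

View pics/crop.png

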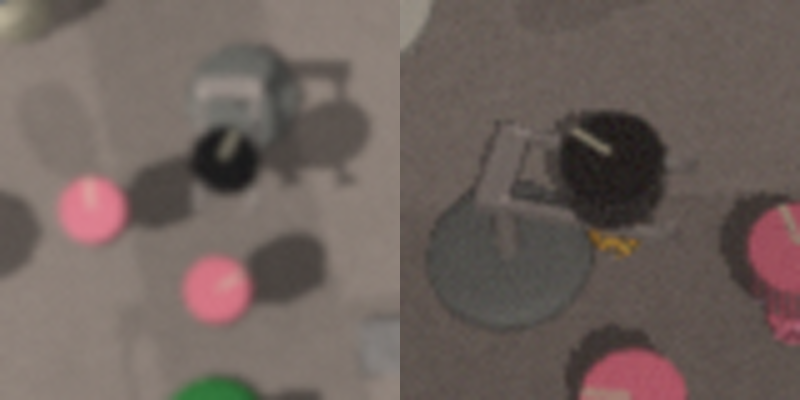

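Crop: black head centred at top (205,181.6) / side (222,249), brass thread below it and resting in the grey fork. The pink ones are separate, so the choice is confirmed. I'll stop over the boss on the way for a wrist view.

Emit:
drive_tool(
  steps="0.085 0.05 0.05 0.03 0 0 0; 0.085 0.09 0.09 0.05 0 0 0; 0.085 0.13 0.13 0.06 0 0 0; 0.085 0.175 0.175 0.06 0 0 0; 0.085 0.22 0.22 0.06 0 0 0; 0.085 0.26 0.26 0.06 0 0 0; 0.085 0.305 0.305 0.06 0 0 0; 0.085 0.345 0.343 0.06 0 0 0",
)

```text
time_s: 1.5
position: [0.5616, -0.1884, 0.2916]
tool_rot: [0.0, 0.982, 0.191, 0.0]
force: [0.4, 0.3, -0.6]
finger_gap: 0.0852
grasp_force: 0.0
```

```bash
python3 - <<'E'
from h import *
s=snap('wrist','w1.png');st=r.sense()
print(np.round(st['position'],4),np.round(st['tool_rot'],4),np.round(st['qpos'],3),st['time_s'],st['force'])
print(np.round(np.array(s['T']),3))
for n,z in(('boss_mouth',.054),):
    for d in imaging.spot_point(n,'wrist')[:4]:
        print(n,np.round(d['at'],1),round(d['p'],2),np.round(atz(s,d['at'],z),4))
E
```

```text
[ 0.5665 -0.1831  0.2908] [-0.0019  0.9812  0.1932  0.0029] [-0.335  0.321  1.413  0.006  1.404  0.846] 1.55 [4.25742716 3.22177293 0.26975247]
[[ 0.375 -0.893 -0.249  0.625]
 [-0.927 -0.361 -0.102 -0.164]
 [ 0.001  0.269 -0.963  0.435]
 [ 0.     0.     0.     1.   ]]
boss_mouth [259.7 155.6] 0.89 [ 0.5697 -0.1874  0.054 ]
```

View pics/w1.png

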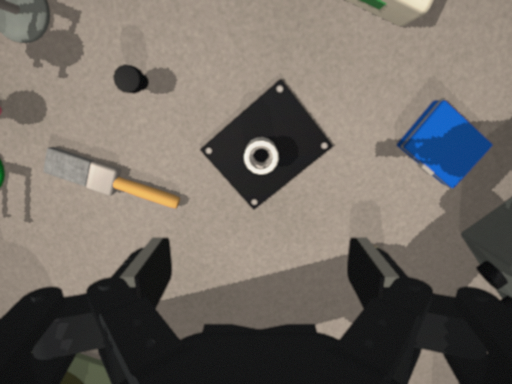

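Wrist view: boss ring centred near (261,156), plate around it, eyepiece at (129,78); the arm was still settling. Boss is about (0.568,-0.188). Now on to the bolt.

Emit:
drive_tool(
  steps="0.085 0 0.05 0 0 0 0; 0.085 0 0.11 0 0 0 0; 0.085 0 0.17 0 0 0 0; 0.085 0 0.23 0 0 0 0; 0.085 0 0.29 0 0 0 0; 0.085 0 0.35 0 0 0 0; 0.085 0 0.37 0 0 0 0; 0.085 0 0.37 0 0 0 0",
)

```text
time_s: 2.6
position: [0.5602, 0.1799, 0.2911]
tool_rot: [0.001, 0.981, 0.191, -0.0]
force: [-0.7, -0.5, 0.4]
finger_gap: 0.0849
grasp_force: 0.0
```

Emit:
drive_tool(
  steps="0.085 0 0 0 0 0 0; 0.085 0 0 0 0 0 0",
)

```text
time_s: 2.85
position: [0.5605, 0.178, 0.2915]
tool_rot: [0.0, 0.982, 0.19, -0.0]
force: [-0.2, -1.5, -0.3]
finger_gap: 0.0853
grasp_force: 0.0
```

```bash
python3 - <<'E'
from h import *
s=snap('wrist','w2.png');st=r.sense()
print(np.round(st['position'],4),np.round(st['tool_rot'],4),np.round(st['qpos'],3),st['time_s'],st['force'])
for d in imaging.spot_point('bolt_head','wrist')[:4]:
    print(np.round(d['at'],1),round(d['p'],2),np.round(atz(s,d['at'],.098),4))
for c,px in(('top',(205,181.6)),('side',(222.4,248.6))):
    print(c,atz(snap(c),px,.111))
E
```

```text
[0.5605 0.1782 0.2915] [2.000e-04 9.818e-01 1.897e-01 1.000e-04] [ 0.289  0.311  1.427 -0.     1.404  1.478] 2.9 [-0.79100386 -0.02049824 -0.01902374]
[224.1 212.6] 0.96 [0.4956 0.1956 0.098 ]
[257.4 158.9] 0.67 [0.5704 0.1827 0.098 ]
top [0.56812119 0.17926626 0.111     ]
side [0.56693105 0.19107161 0.111     ]
```

View pics/w2.png

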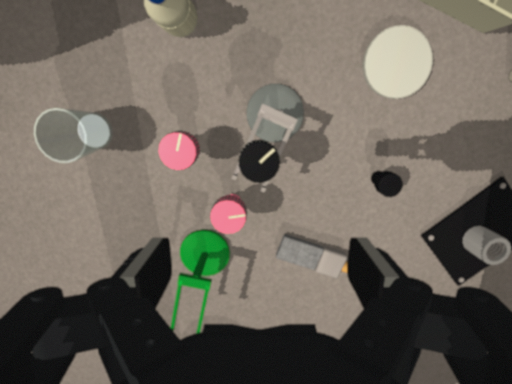

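Wrist view: black head at (259.5,161) with its white line, crossbar at (275,120), pinks at (178,150) and (228,215), green hook at (205,250). The network's top choice was the pink one, so I reject it. The fork axis is about 20° clockwise of the tool.

```bash
python3 - <<'E'
from h import *
s=snap('wrist')
g=cv2.cvtColor(s['color'],cv2.COLOR_RGB2GRAY)
m=(g<45).astype(np.uint8)[130:195,225:295]
n,l,st,c=cv2.connectedComponentsWithStats(m)
i=1+np.argmax(st[1:,4]);px=c[i]+[225,130]
cs=cv2.findContours((l==i).astype(np.uint8),0,2)[0][0]
e=cv2.minEnclosingCircle(cs);print(st[i],px,e)
print(atz(s,px,.109),atz(s,np.array(e[0])+[225,130],.109), atz(s,(275,120),.08)-atz(s,(260,161),.111))
E
```

```text
[  16   11   39   41 1095] [258.94794521 161.96986301] ((34.57905197143555, 31.01383399963379), 20.304197311401367)
[0.56956575 0.18154483 0.109     ] [0.57081248 0.18129797 0.109     ] [ 0.04598008 -0.00029017 -0.031     ]
```

Emit:
drive_tool(
  steps="0.075 0.009 0.004 -0.04 0 0 -10; 0.075 0.009 0.004 -0.08 0 0 -20; 0.075 0.009 0.004 -0.12 0 0 -22; 0.075 0.009 0.004 -0.15 0 0 -22; 0.075 0.009 0.004 -0.18 0 0 -22; 0.075 0.009 0.004 -0.20 0 0 -22; 0.075 0.009 0.004 -0.207 0 0 -22; 0.075 0.009 0.004 -0.207 0 0 -22",
)

```text
time_s: 4.1
position: [0.5695, 0.1838, 0.0844]
tool_rot: [0.0, 1.0, -0.0, -0.0]
force: [-0.1, -0.4, -0.3]
finger_gap: 0.0749
grasp_force: 0.0
```

Emit:
drive_tool(
  steps="0.06 0 0 0 0 0 0; 0.05 0 0 0 0 0 0; 0.04 0 0 0 0 0 0; 0.03 0 0 0 0 0 0; 0.03 0 0 0 0 0 0; 0.03 0 0 0 0 0 0",
)

```text
time_s: 4.85
position: [0.5699, 0.1838, 0.0856]
tool_rot: [-0.0, 1.0, -0.0, 0.001]
force: [-0.4, -1.9, 5.3]
finger_gap: 0.0443
grasp_force: 60.7
```

Emit:
drive_tool(
  steps="0.03 0 0 0.01 0 0 0; 0.03 0 0 0.03 0 0 0; 0.03 0 0 0.05 0 0 0; 0.03 0 0 0.08 0 0 0; 0.03 0 0 0.11 0 0 0; 0.03 0 0 0.13 0 0 0; 0.03 0 0 0.13 0 0 0; 0.03 0 0 0.13 0 0 0",
)

```text
time_s: 5.85
position: [0.5686, 0.1837, 0.2132]
tool_rot: [0.0, 1.0, -0.0, -0.001]
force: [-0.0, 0.4, -2.4]
finger_gap: 0.0441
grasp_force: 61.4
```

```bash
python3 - <<'E'
from h import *
w=snap('wrist','w3.png');s=snap('side','s3.png');st=r.sense()
print(np.round(st['position'],4),np.round(st['qpos'],3),st['force'],st['finger_gap'],st['wrist_torque'])
p=proj(s,np.array(st['position'])); x,y=p.astype(int); print(p)
b=cv2.imread('pics/s3.png')[max(0,y-40):y+60,x-50:x+50]
print(x,y,b.shape)
a=cv2.imread('pics/w3.png')
cv2.imwrite('pics/c3.png',np.hstack([cv2.resize(a,(450,400)),cv2.resize(b,(350,400),interpolation=cv2.INTER_CUBIC)]))
E
```

```text
[0.5686 0.1836 0.2129] [ 0.293  0.368  1.539 -0.     1.238  1.864] [ 0.28141347  0.97034875 -1.95535417] 0.04422787395705223 [-0.00037912  0.05493045  0.03389184]
[220.54355288 217.45923744]
220 217 (100, 100, 3)
```

View pics/c3.png

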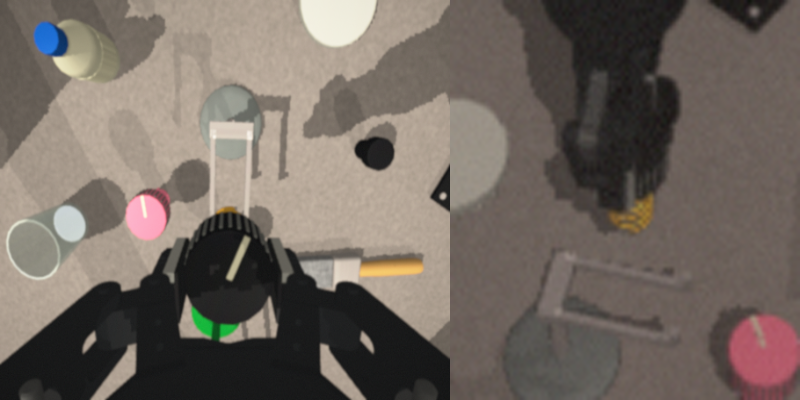

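Bolt is held clear of the fork: head in the wrist view about (262,252), brass thread in the side crop, fork empty, pinks undisturbed. Now check the bolt's offset in the grip.

```bash
python3 - <<'E'
from h import *
s=snap('wrist');P=np.array(r.sense()['position'])
for dz in(.0255,.0275):
  t=np.linspace(0,2*np.pi,8,endpoint=False)
  print(dz,proj(s,P+[0,0,dz]).round(1),[proj(s,P+[.023*np.cos(a),.023*np.sin(a),dz]).round(0).tolist() for a in t[::2]])
print([ (np.round(d['at'],1),round(d['p'],2)) for d in imaging.spot_point('bolt_head','wrist')[:2]], proj(s,P+[0,0,.0135]).round(1))
print(proj(s,P+[0,0,-.0395]).round(1),[(np.round(d['at'],1),round(d['p'],2)) for d in imaging.spot_point('bolt_pins','wrist')[:2]])
a=s['color'][190:320,190:330]; a=np.clip(a.astype(float)*2.5,0,255).astype(np.uint8)
cv2.imwrite('pics/c4.png',cv2.resize(a,None,fx=5,fy=4.5,interpolation=cv2.INTER_CUBIC)[:,:,::-1])
E
```

```text
0.0255 [256.8 267.5] [[257.0, 219.0], [205.0, 267.0], [257.0, 311.0], [309.0, 267.0]]
0.0275 [256.7 269.8] [[257.0, 221.0], [204.0, 270.0], [257.0, 314.0], [309.0, 270.0]]
[(array([258.5, 252.3]), 0.97), (array([171.3, 203. ]), 0.74)] [256.9 254.6]
[257.4 215.7] [(array([182.7, 192.5]), 0.71), (array([255.8, 217. ]), 0.7)]
```

View pics/c4.png

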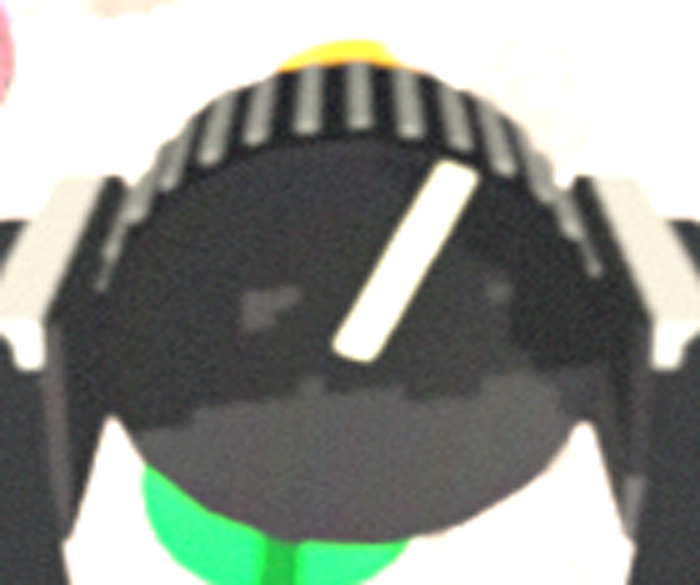

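The crop shows the head top spanning rows 221–311 and columns 211–310, and it sits centred between the pads. So the bolt axis is on the tool axis, and the wrist camera reads about 3 px right. I'll view the boss at yaw 0 and 180 to cancel that bias.

Emit:
drive_tool(
  steps="0.03 -0.01 -0.05 0 0 0 0; 0.03 -0.03 -0.11 0 0 0 0; 0.03 -0.05 -0.17 0 0 0 0; 0.03 -0.07 -0.23 0 0 0 0; 0.03 -0.07 -0.29 0 0 0 0; 0.03 -0.07 -0.34 0 0 0 0; 0.03 -0.07 -0.37 0 0 0 0; 0.03 -0.07 -0.37 0 0 0 0",
)

```text
time_s: 7.1
position: [0.4991, -0.1881, 0.2139]
tool_rot: [0.0, 1.0, -0.002, -0.0]
force: [0.6, 0.4, -1.7]
finger_gap: 0.0442
grasp_force: 61.8
```

Emit:
drive_tool(
  steps="0.03 0 0 0 0 0 0; 0.03 0 0 0 0 0 0; 0.03 0 0 0 0 0 0",
)

```text
time_s: 7.48
position: [0.4994, -0.1853, 0.2144]
tool_rot: [-0.0, 1.0, 0.001, 0.0]
force: [0.2, 0.0, -1.4]
finger_gap: 0.0441
grasp_force: 61.8
```

```bash
cat > boss.py <<'E'
from h import *
import sys
s=snap('wrist',sys.argv[1]);st=r.sense();P=np.array(st['position']);T=np.array(s['T'])
print(P.round(4),np.round(st['tool_rot'],4),np.round(st['qpos'],3),st['time_s'])
d=imaging.spot_point('boss_mouth','wrist')
for e in d[:2]: print('net',np.round(e['at'],1),round(e['p'],2),atz(s,e['at'],.054).round(4))
g=proj(s,[.568,-.188,.054]); x,y=g.astype(int)
if d and d[0]['p']>.4: x,y=np.array(d[0]['at']).astype(int)
im=cv2.cvtColor(s['color'],cv2.COLOR_RGB2GRAY)
x0,y0=max(0,x-45),max(0,y-45); c=im[y0:y+45,x0:x+45]
m=(c>125).astype(np.uint8);n,l,ss,cc=cv2.connectedComponentsWithStats(m)
print([(q.tolist()) for q in ss[1:] if q[4]>100])
cv2.imwrite('pics/x'+sys.argv[1],cv2.resize(c,None,fx=6,fy=6,interpolation=cv2.INTER_CUBIC)); print(x0,y0)
E
python3 boss.py b0.png
```

```text
[ 0.4994 -0.1854  0.2144] [0.e+00 1.e+00 5.e-04 0.e+00] [-0.377  0.265  1.688 -0.     1.189  1.193] 7.525
net [259.  107.5] 0.7 [ 0.5674 -0.1863  0.054 ]
[[26, 21, 46, 47, 1315]]
214 62
```

View pics/xb0.png

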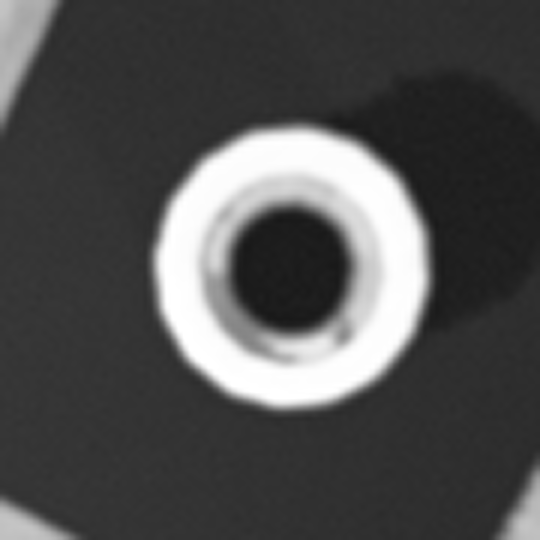

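Boss ring at (262.2,106.0), clean and round. Now the 180° view.

Emit:
drive_tool(
  steps="0.03 0.01 0 0 0 0 10; 0.03 0.03 0 0 0 0 20; 0.03 0.05 0 0 0 0 30; 0.03 0.07 0 0 0 0 40; 0.03 0.09 0 0 0 0 50; 0.03 0.11 0 0 0 0 60; 0.03 0.13 0 0 0 0 70; 0.03 0.14 0 0 0 0 80",
)

```text
time_s: 8.57
position: [0.6403, -0.1857, 0.2139]
tool_rot: [-0.0, 0.764, 0.645, 0.0]
force: [-1.1, -0.3, -1.1]
finger_gap: 0.0443
grasp_force: 61.7
```

Emit:
drive_tool(
  steps="0.03 0 0 0 0 0 10; 0.03 0 0 0 0 0 20; 0.03 0 0 0 0 0 30; 0.03 0 0 0 0 0 40; 0.03 0 0 0 0 0 50; 0.03 0 0 0 0 0 60; 0.03 0 0 0 0 0 70; 0.03 0 0 0 0 0 80",
)

```text
time_s: 9.57
position: [0.6394, -0.1858, 0.2142]
tool_rot: [-0.0, 0.171, 0.985, 0.0]
force: [-0.7, 0.3, -2.0]
finger_gap: 0.0444
grasp_force: 61.6
```

Emit:
drive_tool(
  steps="0.03 0 0 0 0 0 10; 0.03 0 0 0 0 0 20; 0.03 0 0 0 0 0 20; 0.03 0 0 0 0 0 20; 0.03 0 0 0 0 0 20",
)

```text
time_s: 10.2
position: [0.6393, -0.1861, 0.2143]
tool_rot: [-0.0, 0.001, 1.0, 0.0]
force: [0.1, 0.2, -2.3]
finger_gap: 0.0442
grasp_force: 61.6
```

```bash
python3 boss.py b180.png; python3 - <<'E'
from h import *
print(r.sense()['position'])
s=snap('wrist')
im=cv2.cvtColor(s['color'],cv2.COLOR_RGB2GRAY)
d=imaging.spot_point('boss_mouth','wrist')[0]['at'];x,y=np.array(d).astype(int)
x0,y0=x-45,max(0,y-45);m=(im[y0:y+45,x0:x+45]>125).astype(np.uint8)
n,l,ss,cc=cv2.connectedComponentsWithStats(m)
i=min(range(1,n),key=lambda i:abs(ss[i][2]-46)+abs(ss[i][3]-47))
c=cv2.findContours((l==i).astype(np.uint8),0,2)[0][0]
e=cv2.fitEllipse(cv2.convexHull(c));px=np.array(e[0])+[x0,y0];print('180',ss[i],e,px,atz(s,px,.054).round(4))
E
```

```text
[ 0.6393 -0.1861  0.2143] [-0.e+00  6.e-04  1.e+00  0.e+00] [-0.301  0.474  1.363  0.     1.304 -1.87 ] 10.25
net [256.7 102.8] 0.88 [ 0.5675 -0.1895  0.054 ]
[[23, 23, 47, 47, 1325]]
211 57
[ 0.63933386 -0.18615012  0.21432824]
180 [  23   23   46   47 1318] ((45.12481689453125, 46.120140075683594), (45.85010528564453, 47.08541488647461), 176.96774291992188) [257.12481689 103.12014008] [ 0.5678 -0.1892  0.054 ]
```

Boss at about (0.5683,-0.189) from both views, so the camera is unbiased there and the bolt may sit up to 1.4 mm toward tool +y. I'll split that and let contact height tell. Back to yaw 0 over the boss.

Emit:
drive_tool(
  steps="0.03 -0.01 0 0 0 0 -10; 0.03 -0.03 0 0 0 0 -20; 0.03 -0.05 0 0 0 0 -30; 0.03 -0.06 0 0 0 0 -40; 0.03 -0.071 -0.002 0 0 0 -50; 0.03 -0.071 -0.002 0 0 0 -60; 0.03 -0.071 -0.002 0 0 0 -70; 0.03 -0.071 -0.002 0 0 0 -80",
)

```text
time_s: 11.4
position: [0.5683, -0.1882, 0.2145]
tool_rot: [0.0, 0.645, 0.764, 0.0]
force: [-0.1, -0.3, -2.0]
finger_gap: 0.0444
grasp_force: 61.7
```

Emit:
drive_tool(
  steps="0.03 0 0 -0.01 0 0 -10; 0.03 0 0 -0.02 0 0 -20; 0.03 0 0 -0.03 0 0 -30; 0.03 0 0 -0.04 0 0 -40; 0.03 0 0 -0.05 0 0 -50; 0.03 0 0 -0.06 0 0 -60; 0.03 0 0 -0.07 0 0 -70; 0.03 0 0 -0.08 0 0 -80",
)

```text
time_s: 12.4
position: [0.5684, -0.1883, 0.1342]
tool_rot: [0.0, 0.985, 0.171, 0.0]
force: [0.1, -0.8, -1.7]
finger_gap: 0.0442
grasp_force: 61.6
```

Emit:
drive_tool(
  steps="0.03 0 0 -0.01 0 0 -10; 0.03 0 0 -0.02 0 0 -20; 0.03 0 0 -0.02 0 0 -20; 0.03 0 0 -0.02 0 0 -20",
)

```text
time_s: 12.9
position: [0.5687, -0.1883, 0.1148]
tool_rot: [0.0, 1.0, 0.001, 0.0]
force: [-0.4, -0.2, -1.9]
finger_gap: 0.0446
grasp_force: 61.6
```

```bash
python3 - <<'E'
from h import *
w=snap('wrist','w5.png');st=r.sense()
P=np.array(st['position']);print(P.round(4),np.round(st['tool_rot'],4),np.round(st['qpos'],3),st['time_s'])
s=snap('side','s5.png');x,y=proj(s,P+[0,0,-.03]).astype(int)
a=cv2.imread('pics/w5.png')[120:250,170:350];b=cv2.imread('pics/s5.png')[y-35:y+35,x-30:x+30]
cv2.imwrite('pics/c5.png',np.hstack([cv2.resize(a,(480,400),interpolation=2),cv2.resize(b,(320,400),interpolation=2)]))
E
```

```text
[ 0.5687 -0.1883  0.1149] [2.e-04 1.e+00 8.e-04 5.e-04] [-0.339  0.449  1.674 -0.     1.017  1.23 ] 12.95
```

View pics/c5.png

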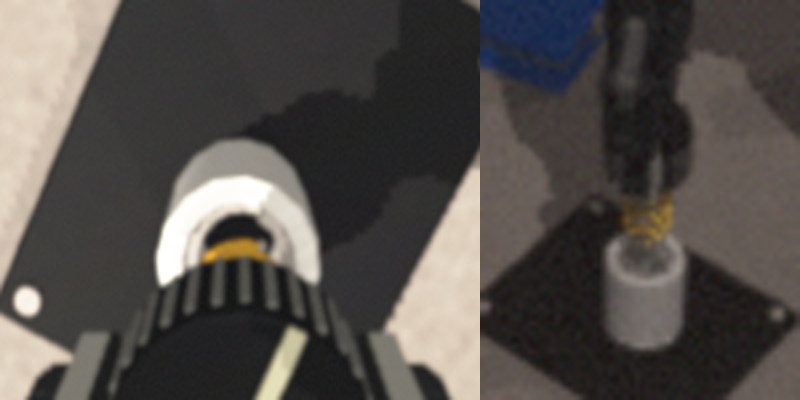

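Wrist crop: ring centre at x≈239, brass thread centre at ≈236, so the bolt is about 0.5 mm to +y. The side crop shows the tip upright over the mouth. Shifting −0.5 mm in y and descending.

Emit:
drive_tool(
  steps="0.03 0 -0.0005 -0.006 0 0 0; 0.03 0 -0.0005 -0.012 0 0 0; 0.03 0 -0.0005 -0.017 0 0 0; 0.03 0 -0.0005 -0.019 0 0 0; 0.03 0 -0.0005 -0.021 0 0 0; 0.03 0 -0.0005 -0.021 0 0 0",
)

```text
time_s: 13.75
position: [0.5683, -0.1887, 0.0932]
tool_rot: [0.0, 1.0, -0.0, -0.0]
force: [0.3, -0.2, -1.0]
finger_gap: 0.0443
grasp_force: 61.6
```

Emit:
drive_tool(
  steps="0.03 0 0 -0.001 0 0 0; 0.03 0 0 -0.002 0 0 0; 0.03 0 0 -0.002 0 0 0",
)

```text
time_s: 14.12
position: [0.5686, -0.1887, 0.0919]
tool_rot: [0.0, 1.0, -0.0, 0.0]
force: [0.7, 0.8, 2.2]
finger_gap: 0.0446
grasp_force: 61.8
```

Emit:
drive_tool(
  steps="0.03 0 0 -0.0005 0 0 0; 0.03 0 0 -0.001 0 0 0; 0.03 0 0 -0.001 0 0 0",
)

```text
time_s: 14.5
position: [0.5688, -0.1886, 0.0911]
tool_rot: [0.0, 1.0, -0.0, 0.001]
force: [-0.6, 2.2, 4.9]
finger_gap: 0.0442
grasp_force: 62.3
```

Contact at about 12 mm depth, near the top of the climb. Turning back.

Emit:
drive_tool(
  steps="0.03 0 0 0 0 0 5; 0.03 0 0 0 0 0 10; 0.03 0 0 0 0 0 15; 0.03 0 0 0 0 0 15",
)

```text
time_s: 15.0
position: [0.5679, -0.1887, 0.0896]
tool_rot: [-0.0, 0.992, 0.13, -0.001]
force: [0.4, 0.5, -3.4]
finger_gap: 0.0442
grasp_force: 62.0
```

Emit:
drive_tool(
  steps="0.03 0 0 0 0 0 5; 0.03 0 0 0 0 0 10; 0.03 0 0 0 0 0 15; 0.03 0 0 0 0 0 15",
)

```text
time_s: 15.5
position: [0.5681, -0.1887, 0.0899]
tool_rot: [-0.0, 0.966, 0.258, -0.0]
force: [-1.5, 0.3, -2.7]
finger_gap: 0.0441
grasp_force: 62.0
```

The force went from +5 to −3 N, so the thread edge has passed. Lowering to follow.

Emit:
drive_tool(
  steps="0.03 0 0 -0.001 0 0 0; 0.03 0 0 -0.002 0 0 0; 0.03 0 0 -0.003 0 0 0; 0.03 0 0 -0.003 0 0 0",
)

```text
time_s: 16.0
position: [0.5685, -0.1886, 0.0881]
tool_rot: [0.0, 0.966, 0.259, 0.0]
force: [-1.4, 1.0, 5.3]
finger_gap: 0.0442
grasp_force: 62.4
```

Emit:
drive_tool(
  steps="0.03 0 0 -0.001 0 0 0; 0.03 0 0 -0.002 0 0 0; 0.03 0 0 -0.002 0 0 0",
)

```text
time_s: 16.38
position: [0.5688, -0.1886, 0.0876]
tool_rot: [0.0, 0.966, 0.259, 0.001]
force: [-3.0, 2.0, 13.2]
finger_gap: 0.0444
grasp_force: 63.4
```

Dropped in and seated at about 16 mm depth. Forward now.

Emit:
drive_tool(
  steps="0.03 0 0 0.001 0 0 -10; 0.03 0 0 0.0005 0 0 -20; 0.03 0 0 0 0 0 -30; 0.03 0 0 -0.0005 0 0 -40; 0.03 0 0 -0.001 0 0 -50; 0.03 0 0 -0.0015 0 0 -60; 0.03 0 0 -0.002 0 0 -70; 0.03 0 0 -0.002 0 0 -70",
)

```text
time_s: 17.38
position: [0.5692, -0.1888, 0.0845]
tool_rot: [-0.0, 0.939, -0.343, 0.001]
force: [-0.7, 0.9, 5.6]
finger_gap: 0.0443
grasp_force: 62.5
```

Emit:
drive_tool(
  steps="0.03 0 0 -0.0005 0 0 -10; 0.03 0 0 -0.001 0 0 -20; 0.03 0 0 -0.001 0 0 -25; 0.03 0 0 -0.0005 0 0 -25; 0.06 0 0 0 0 0 -25; 0.07 0 0 0 0 0 -25; 0.075 0 0 0 0 0 -25; 0.075 0 0 0 0 0 -25",
)

```text
time_s: 18.38
position: [0.5682, -0.1887, 0.0831]
tool_rot: [0.0, 0.843, -0.537, -0.0]
force: [-0.2, 0.3, -0.6]
finger_gap: 0.0748
grasp_force: 0.0
```

```bash
python3 - <<'E'
from h import *
st=r.sense();print(np.round(st['position'],4),np.round(st['qpos'],3),st['time_s'],np.round(st['force'],1),st['finger_gap'])
s=snap('wrist','w6.png');a=cv2.imread('pics/w6.png')[150:330,150:370]
cv2.imwrite('pics/c6.png',cv2.resize(a,(660,540)))
P=np.array(st['position']);print(proj(s,P+[0,0,.026]))
E
```

```text
[ 0.5682 -0.1887  0.0831] [-0.34   0.482  1.71  -0.     0.95   2.366] 18.375 [-0.2  0.3 -0.6] 0.0747506458405088
[258.75702492 269.75368513]
```

View pics/c6.png

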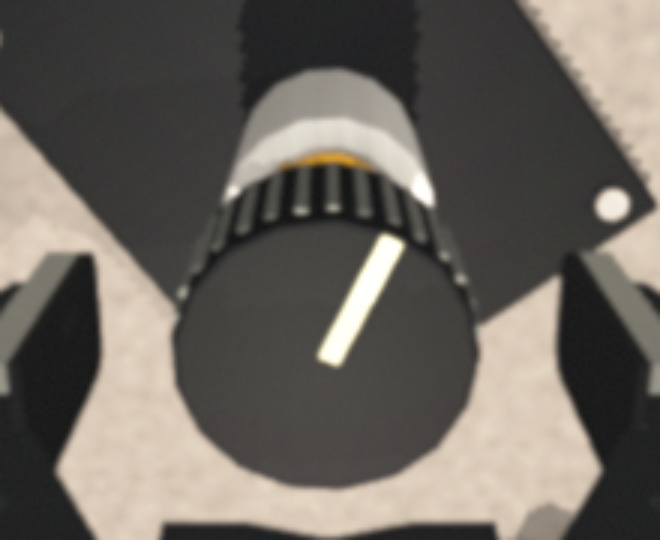

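Released: the bolt stands upright in the boss with its white line at the same angle to the gripper as before, so no slip. Turning back 270° open for a new grip.

Emit:
drive_tool(
  steps="0.075 0 0 0 0 0 10.5; 0.075 0 0 0 0 0 21; 0.075 0 0 0 0 0 31.5; 0.075 0 0 0 0 0 42; 0.075 0 0 0 0 0 52.5; 0.075 0 0 0 0 0 63; 0.075 0 0 0 0 0 73.5; 0.075 0 0 0 0 0 84",
)

```text
time_s: 19.42
position: [0.5683, -0.1887, 0.0833]
tool_rot: [0.0, 0.986, 0.168, -0.0]
force: [-0.9, -0.4, 0.5]
finger_gap: 0.0748
grasp_force: 0.0
```

Emit:
drive_tool(
  steps="0.075 0 0 0 0 0 10.5; 0.075 0 0 0 0 0 21; 0.075 0 0 0 0 0 31.5; 0.075 0 0 0 0 0 42; 0.075 0 0 0 0 0 52.5; 0.075 0 0 0 0 0 63; 0.075 0 0 0 0 0 73.5; 0.075 0 0 0 0 0 84",
)

```text
time_s: 20.42
position: [0.5683, -0.1887, 0.0833]
tool_rot: [0.0, 0.62, 0.784, 0.0]
force: [0.7, 0.0, -0.1]
finger_gap: 0.0746
grasp_force: 0.0
```

Emit:
drive_tool(
  steps="0.075 0 0 0 0 0 10.5; 0.075 0 0 0 0 0 21; 0.075 0 0 0 0 0 31.5; 0.075 0 0 0 0 0 42; 0.075 0 0 0 0 0 52.5; 0.075 0 0 0 0 0 63; 0.075 0 0 0 0 0 73.5; 0.075 0 0 0 0 0 84",
)

```text
time_s: 21.42
position: [0.5683, -0.1887, 0.0833]
tool_rot: [-0.0, -0.064, 0.998, 0.0]
force: [-0.5, 0.3, 0.1]
finger_gap: 0.0751
grasp_force: 0.0
```

Emit:
drive_tool(
  steps="0.075 0 0 0 0 0 9; 0.075 0 0 0 0 0 18; 0.06 0 0 0 0 0 18; 0.045 0 0 0 0 0 18; 0.03 0 0 0 0 0 18; 0.03 0 0 0 0 0 18; 0.03 0 0 0 0 0 18",
)

```text
time_s: 22.3
position: [0.5684, -0.1887, 0.0836]
tool_rot: [0.0, -0.216, 0.976, -0.0]
force: [-0.1, 1.0, 2.3]
finger_gap: 0.0444
grasp_force: 60.7
```

```bash
python3 - <<'E'
from h import *
st=r.sense();print(np.round(st['position'],4),np.round(st['tool_rot'],3),np.round(st['qpos'],3),st['time_s'],np.round(st['force'],1),st['finger_gap'],st['grasp_force'])
E
```

```text
[ 0.5684 -0.1887  0.0836] [ 0.    -0.216  0.976 -0.   ] [-0.34   0.482  1.71   0.     0.95  -2.346] 22.3 [-0.1  1.   2.3] 0.044439116038195677 60.73026895523071
```

Emit:
drive_tool(
  steps="0.03 0 0 -0.001 0 0 -10; 0.03 0 0 -0.0015 0 0 -20; 0.03 0 0 -0.002 0 0 -30; 0.03 0 0 -0.0025 0 0 -40; 0.03 0 0 -0.003 0 0 -50; 0.03 0 0 -0.0035 0 0 -60; 0.03 0 0 -0.004 0 0 -70; 0.03 0 0 -0.0045 0 0 -80",
)

```text
time_s: 23.3
position: [0.5687, -0.1882, 0.0793]
tool_rot: [0.0, 0.465, 0.886, 0.001]
force: [-0.2, 2.4, 3.2]
finger_gap: 0.0447
grasp_force: 61.0
```

Emit:
drive_tool(
  steps="0.03 0 0 -0.0005 0 0 -10; 0.03 0 0 -0.001 0 0 -20; 0.03 0 0 -0.0015 0 0 -30; 0.03 0 0 -0.002 0 0 -40; 0.03 0 0 -0.0025 0 0 -50; 0.03 0 0 -0.003 0 0 -60; 0.03 0 0 -0.0035 0 0 -70; 0.03 0 0 -0.004 0 0 -80",
)

```text
time_s: 24.3
position: [0.569, -0.1885, 0.0754]
tool_rot: [0.0, 0.925, 0.38, 0.001]
force: [0.3, 0.9, 2.1]
finger_gap: 0.044
grasp_force: 60.9
```

Emit:
drive_tool(
  steps="0.03 0 0 -0.0005 0 0 -10; 0.03 0 0 -0.001 0 0 -20; 0.03 0 0 -0.0015 0 0 -30; 0.03 0 0 -0.002 0 0 -40; 0.03 0 0 -0.0025 0 0 -50; 0.03 0 0 -0.003 0 0 -60; 0.03 0 0 -0.0035 0 0 -70; 0.03 0 0 -0.004 0 0 -80",
)

```text
time_s: 25.3
position: [0.5693, -0.1888, 0.0714]
tool_rot: [-0.0, 0.953, -0.304, 0.001]
force: [-0.1, 0.2, 2.2]
finger_gap: 0.0447
grasp_force: 60.8
```

Emit:
drive_tool(
  steps="0.03 0 0 -0.0005 0 0 -10; 0.03 0 0 -0.001 0 0 -20; 0.03 0 0 -0.0015 0 0 -30; 0.03 0 0 -0.0015 0 0 -35; 0.03 0 0 -0.0015 0 0 -35; 0.03 0 0 -0.0015 0 0 -35",
)

```text
time_s: 26.05
position: [0.5689, -0.1889, 0.0697]
tool_rot: [-0.0, 0.819, -0.573, 0.001]
force: [0.2, -0.1, 3.4]
finger_gap: 0.0442
grasp_force: 60.8
```

```bash
python3 - <<'E'
from h import *
st=r.sense();print(np.round(st['position'],4),np.round(st['tool_rot'],3),np.round(st['qpos'],3),st['time_s'],np.round(st['force'],1),st['finger_gap'],st['grasp_force'])
snap('wrist','w7.png');a=cv2.imread('pics/w7.png')[100:330,120:400]
cv2.imwrite('pics/c7.png',cv2.resize(a,(700,575)))
E
```

```text
[ 0.5689 -0.1889  0.0697] [-0.     0.819 -0.573  0.001] [-0.34   0.497  1.724  0.     0.919  2.452] 26.05 [ 0.2 -0.1  3.4] 0.04421961136792993 60.84162712097168
```

View pics/c7.png

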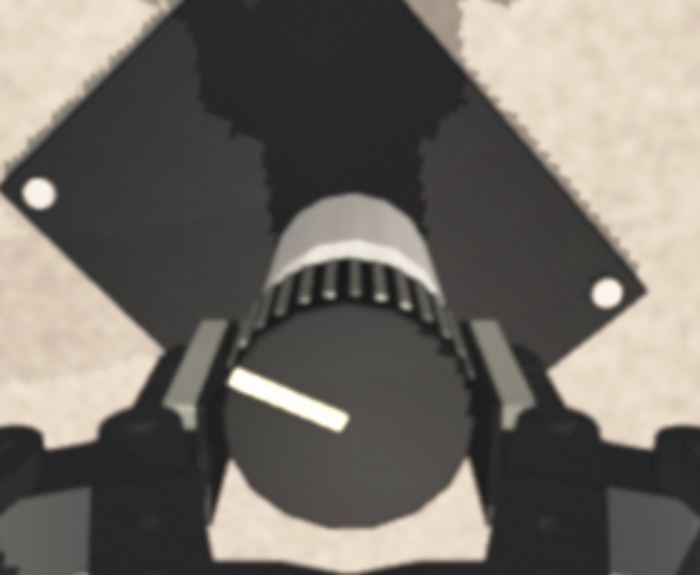

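The head is held upright and lower, with the white line about 90° anticlockwise in the gripper frame, as expected for a 275° turn without slip. Total descent is 18.4 mm, about one full turn. Handing in.

```bash
python3 -c "
from cell import r
print(r.sign_off())"
```

```text
the job is handed in; nothing more can be done
None
```

The clamp bolt is off its hook and started upright in the boss. I turned it back until the thread dropped in, then forward about 370° (18.4 mm down) with one new grip. The gripper still holds it by the head, and I handed the job in at about 26 s.

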